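# Confirm three picks at the dispensing stations

## Robot

A 7-joint arm with a two-finger parallel gripper is mounted at the origin on a cart in front of the work surface, level with it; the furniture and walls round the work are solid. World frame = base frame: x ahead of the robot, y to its left, z up, the work surface at z = 0. Lengths are in m, angles in rad, forces in N, time in s.
With the tool pointing down it reaches from about 0.4 to 0.85 m from the base axis. Payload 10.4 kg.
Tool frame: the origin (TCP) lies midway between the tips of the shut fingers; the grasp point (between the pads) lies 19 mm behind it; z points along the fingers, y is the line along which they close (so a half turn about z gives the same grasp; the last joint's range is limited). The gripper opens to 87 mm and grips with 3 to 60 N. Pads are 19 mm wide; open, the fingers measure 117 mm over their backs; the gripper's body (75 mm by 190 mm) begins 51 mm behind the grasp point.
Start: joints at [1.165, 0.332, -0.065, 1.46, 0.022, 1.35, -0.088], TCP at [0.233, -0.58, 0.185] pointing down, gripper open.
Joint ranges: [-2.6, 2.6], [-0.5, 2.12], [-1.47, 1.34], [0.16, 2.42], [-1.27, 4.41], [0.06, 2.06], [-2.6, 2.6]. Speed limits (rad/s): [2.22, 2.22, 2.79, 2.79, 3.14, 3.14, 3.14].

## Interface

Orientations are given as a unit quaternion [x, y, z, w].
In Python, from bench import sensors, eyes, order gives the robot as it stands.
- The arm moves only by the tool arm_command, never from a script. Its argument "steps" is a list of rows, each an object with "rot": the turn, a rotation vector about the world's x, y, z in degrees, a list of three; "slide": the shift along the world's x, y, z in m, a list of three; "grip": the opening, from 0 (shut) to 1 (fully open). A call has exactly 8 rows; each row shifts and turns the commanded pose from where the row before left it; what a row does not reach is not made up. A row lasts 1/8 s, in which the tool goes at most 62.5 mm and 10.7 degrees, less where a joint would pass 70% of its speed; a pose out of reach is approached as far as the arm can. A call with a gripper value outside its range is refused whole. The fingers move at their own pace and stop on an object; "newtons" is the grip in N (left out, the last holds). Time passes only in rows, so rows that do not move let the fingers close, or fill a call up. It gives the time, the measured TCP pose, the force, the opening and the grip force at its end, in the units of the state.
- sensors.read_state(): the state, without advancing time (a new reading comes with each control period).
- eyes.camera(name): name is "side" or "top" or "wrist"; returns a dict with "pixels" (400x640x3 uint8, red, green, blue), "intrinsics" (3x3 intrinsics, pixels), "pose" (4x4, takes a point from camera to world coordinates). Camera axes: x right, y down, z forward; pixel columns grow to the right and rows downward; lengths in m; the calibration is good to about 2 mm. The wrist camera is an equidistant fisheye: a pixel r from the principal point sees the ray r / f radians off the axis. A picture is of the moment at which its call begins. There is no depth.
- order.close_job(): hands the job in; it is judged then, once.
Trained networks look in a picture, given as the dict that the camera call returned (one of the last four; its "shot" number tells which), for a name from the list of things; names that differ only in an ending like _2 or _b are one class to them, and where a whole thing is asked for, a point or a joint stands for the part that bears it (a point fixed in the world has none). Each returns a list of dicts, best first, with "conf" (0 to 1); they miss things now and then, are a little off and sometimes report something else, mostly with a low value. They report only what shows in the picture. A call takes as long as a camera call.
- eyes.look_for(name, picture): "bbox" ([left, top, right, bottom] in pixels, round what is visible of it).
The state is a dict: "time": time; "joint_positions": joint angles; "joint_vel": joint speeds; "joint_torque": joint torques, N m; "ee_pos": TCP position; "eef_rot": TCP orientation; "ft_force": force on the tool from outside, world axes, zero at the start; "torque": the same for the moment, N m; "width": finger opening in m; "grip_force": force on a finger pad.
Only numpy, scipy, OpenCV 4.12 (cv2) and the standard library are available. Lean on these libraries where they do the work, as an engineer would, in place of code of your own. Each camera call takes 0.05 s, during which the arm holds its last target. There are 200 camera calls.

## Task

Confirm the order's three picks: with a fingertip, lightly tap down the push key in front of the wide bottle first, then the one in front of the slim bottle, and last the one in front of the flat carton, so that each stays down. The measuring cup belongs to another order: leave its key up, and do not grasp, lift or shift any of the goods or the other things on the table.

Things in the scene. Friction and masses are not known exactly. Their poses are not given: they have to be found in the camera images.
- pod_wide: Fixed pick station that holds the wide bottle; 170x76 mm base, origin at the centre of its underside. Its own x axis runs from the key end (-x, towards the robot) to the goods bay (+x). Key housing 54x62 mm, top 52 mm above the table, centred 55 mm from the origin along -x; the goods bay, walls 22 mm high, is centred 35 mm along +x. All four stations are alike; only the goods in them differ.
- key_wide_top (a point): Centre of the top face of the push key of the wide bottle's station; key cap 34 mm (along the station's x) x 40 mm, standing 14 mm proud of the housing (top 66 mm above the table) when up. It moves down with the key.
- key_wide (a joint): How far the wide bottle's key is pushed down: 0 up, 0.012 m at the hard stop. It slides straight down against about 1.5 N of friction and stays where it is left (no spring). It counts as down beyond 0.005; 7 to 9 mm is a good light tap. More than 20 N from the robot on a station is too hard.
- wide_item: Loose, the wide bottle: squat closed round bottle, 52 mm across and 80 mm tall, upright, standing in its station's bay, origin at the centre of its underside, z up.
- pod_slim: Fixed pick station that holds the slim bottle; 170x76 mm base, origin at the centre of its underside. Its own x axis runs from the key end (-x, towards the robot) to the goods bay (+x). Key housing 54x62 mm, top 52 mm above the table, centred 55 mm from the origin along -x; the goods bay, walls 22 mm high, is centred 35 mm along +x. All four stations are alike; only the goods in them differ.
- key_slim_top (a point): Centre of the top face of the push key of the slim bottle's station; key cap 34 mm (along the station's x) x 40 mm, standing 14 mm proud of the housing (top 66 mm above the table) when up. It moves down with the key.
- key_slim (a joint): How far the slim bottle's key is pushed down: 0 up, 0.012 m at the hard stop. It slides straight down against about 1.5 N of friction and stays where it is left (no spring). It counts as down beyond 0.005; 7 to 9 mm is a good light tap. More than 20 N from the robot on a station is too hard.
- slim_item: Loose, the slim bottle: closed round bottle, 38 mm across and 75 mm tall, upright, standing in its station's bay, origin at the centre of its underside, z up.
- pod_carton: Fixed pick station that holds the flat carton; 170x76 mm base, origin at the centre of its underside. Its own x axis runs from the key end (-x, towards the robot) to the goods bay (+x). Key housing 54x62 mm, top 52 mm above the table, centred 55 mm from the origin along -x; the goods bay, walls 22 mm high, is centred 35 mm along +x. All four stations are alike; only the goods in them differ.
- key_carton_top (a point): Centre of the top face of the push key of the flat carton's station; key cap 34 mm (along the station's x) x 40 mm, standing 14 mm proud of the housing (top 66 mm above the table) when up. It moves down with the key.
- key_carton (a joint): How far the flat carton's key is pushed down: 0 up, 0.012 m at the hard stop. It slides straight down against about 1.5 N of friction and stays where it is left (no spring). It counts as down beyond 0.005; 7 to 9 mm is a good light tap. More than 20 N from the robot on a station is too hard.
- carton_item: Loose, the flat carton: small closed box lying flat, 85 mm long, 45 mm wide, 30 mm tall, standing in its station's bay, origin at the centre of its underside, z up.
- pod_cup: Fixed pick station that holds the measuring cup; 170x76 mm base, origin at the centre of its underside. Its own x axis runs from the key end (-x, towards the robot) to the goods bay (+x). Key housing 54x62 mm, top 52 mm above the table, centred 55 mm from the origin along -x; the goods bay, walls 22 mm high, is centred 35 mm along +x. All four stations are alike; only the goods in them differ.
- key_cup_top (a point): Centre of the top face of the push key of the measuring cup's station; key cap 34 mm (along the station's x) x 40 mm, standing 14 mm proud of the housing (top 66 mm above the table) when up. It moves down with the key.
- key_cup (a joint): How far the measuring cup's key is pushed down: 0 up, 0.012 m at the hard stop. It slides straight down against about 1.5 N of friction and stays where it is left (no spring). It counts as down beyond 0.005; 7 to 9 mm is a good light tap. More than 20 N from the robot on a station is too hard.
- cup_item: Loose, the measuring cup: small open cup, 44 mm across and 38 mm tall, upright, standing in its station's bay, origin at the centre of its underside, z up.
- stamp: Hand stamp standing upright in front of a station, 23x42x64 mm, a bystander; loose, origin at the centre of its underside.
- blister_loose: Blister strip of tablets lying flat in front of a station, 38x95x5 mm, a bystander; loose, origin at the centre of its underside.
- clip: Long clip lying in front of a station, 19x73x12 mm, a bystander; loose, origin at the centre of its underside.

How it is judged:
On the way, in this order (a step that is already met when the one before it is completed fails the run):
1. the wide bottle's key is down (value of joint key_wide above 0.005 m), for 0.1 s.
2. the slim bottle's key is down (value of joint key_slim above 0.005 m), for 0.1 s.
3. the flat carton's key is down (value of joint key_carton above 0.005 m), for 0.1 s.
At the end, for the whole second after the job is handed in: The keys of the wide bottle, slim bottle and flat carton are each more than 5 mm down, the measuring cup's key is less than 2 mm down, the four goods stand upright (within 0.15 rad), at rest and within 20 mm of where they started, and the loose bystanders within 30 mm (value of joint each of key_wide, key_slim, key_carton above 0.005 m and value of joint key_cup below 0.002 m and distance of each of wide_item, slim_item, carton_item, cup_item from where it was at the start of the episode below 0.02 m and angle between each of wide_item, slim_item, carton_item, cup_item's own z axis and vertical below 0.15 rad and linear speed of each of wide_item, slim_item, carton_item, cup_item below 0.02 m/s and distance of each of stamp, blister_loose, clip from where it was at the start of the episode below 0.03 m); the robot touches nothing.
It fails at once if keys go down out of order (wide bottle, slim bottle, flat carton) ((value of joint any of key_slim, key_carton above 0.003 m and value of joint key_wide below 0.005 m) or (value of joint key_carton above 0.003 m and value of joint key_slim below 0.005 m)).
It fails at once if the measuring cup's key is pushed (value of joint key_cup above 0.002 m).
It fails at once if a station is pushed hard (over 20 N) (contact force between any of pod_wide, pod_slim, pod_carton, pod_cup and the fingers above 20 N or contact force between any of pod_wide, pod_slim, pod_carton, pod_cup and the arm above 20 N).
It fails at once if the goods in the stations are shifted, lifted or tipped (distance of any of wide_item, slim_item, carton_item, cup_item from where it was at the start of the episode above 0.02 m or angle between any of wide_item, slim_item, carton_item, cup_item's own z axis and vertical above 0.3 rad).
It fails at once if a loose thing on the table is shifted by more than 3 cm (distance of any of stamp, blister_loose, clip from where it was at the start of the episode above 0.03 m).
It also fails if it takes over 48 s, if anything falls off the work surface, if the arm or the gripper's body presses on something with over 40 N, if the wrist force passes 120 N, or if a joint passes its speed limit or range.

## Working session

There is one attempt and no reset: what is moved stays moved. The work goes in short steps, Python scripts to look and compute and a tool call to move; the robot and the scene stay as the last step left them, time stands still between calls to the robot, and variables do not carry over. Pictures are saved under pics/ and viewed, at most 10 in all, crops included, and the job is handed in when it is done.

Besides the shell and the picture viewer there is one more tool, called as name([rows], argument=value, ...), one row to a line, values as JSON. arm_command: Moves the arm, as the interface text tells. Its arguments: {"type":"object","properties":{"steps":{"type":"array","items":{"type":"object","properties":{"rot":{"type":"array","items":{"type":"number"}},"slide":{"type":"array","items":{"type":"number"}},"grip":{"type":"number"}}}},"newtons":{"type":"number"}},"required":["steps"]}

```bash
mkdir -p pics
cat > h.py <<'E'
import numpy as np,cv2
from bench import sensors,eyes,order
def ray(p,uv):
    K=np.array(p["intrinsics"]);T=np.array(p["pose"])
    d=np.linalg.inv(K)@[uv[0],uv[1],1];return T[:3,3],T[:3,:3]@d
def at(p,uv,z):
    o,d=ray(p,uv);return o+d*(z-o[2])/d[2]
def proj(p,X):
    T=np.array(p["pose"]);c=T[:3,:3].T@(np.array(X)-T[:3,3]);q=np.array(p["intrinsics"])@c;return q[:2]/q[2]
def save(p,n):cv2.imwrite("pics/"+n,cv2.cvtColor(p["pixels"],cv2.COLOR_RGB2BGR))
E
python3 - <<'E'
from h import *
np.set_printoptions(precision=3,suppress=True)
s=sensors.read_state();print(s["time"],s["ee_pos"],s["eef_rot"],s["width"])
t=eyes.camera("top");d=eyes.camera("side");save(t,"top.png");save(d,"side.png")
print(np.array(t["pose"]))
zs=dict(wide_item=.08,slim_item=.075,carton_item=.03,cup_item=.038)
for n in ["wide_item","slim_item","carton_item","cup_item","key_wide_top","key_slim_top","stamp","blister_loose","clip","pod_wide"]:
  for nm,p in (("top",t),("side",d)):
    for r in eyes.look_for(n,p)[:5]:
      b=r["bbox"];c=((b[0]+b[2])/2,(b[1]+b[3])/2)
      z=zs.get(n,.066 if "key" in n else .03)
      print(n,nm,round(r["conf"],2),np.round(b),at(p,c,z)[:2])
E
```

```text
0.0 [ 0.233 -0.579  0.185] [ 0.982  0.19  -0.    -0.001] 0.08701640252070764
[[-0.018 -0.991  0.129  0.421]
 [-1.     0.017 -0.005  0.009]
 [ 0.003 -0.129 -0.992  0.991]
 [ 0.     0.     0.     1.   ]]
wide_item top 0.74 [273. 152. 297. 180.] [0.61 0.08]
wide_item side 0.71 [340. 162. 358. 194.] [0.607 0.027]
slim_item top 0.87 [194. 158. 215. 182.] [0.606 0.259]
slim_item top 0.58 [352. 208. 371. 221.] [ 0.501 -0.086]
slim_item top 0.15 [425. 174. 447. 194.] [ 0.565 -0.252]
slim_item side 0.83 [328. 120. 338. 148.] [0.607 0.225]
carton_item top 0.6 [350. 160. 378. 197.] [ 0.588 -0.099]
carton_item side 0.95 [330. 225. 376. 254.] [ 0.589 -0.111]
cup_item top 0.88 [426. 176. 446. 193.] [ 0.57  -0.263]
cup_item side 0.6 [344. 286. 370. 316.] [ 0.563 -0.27 ]
key_wide_top top 0.66 [271. 201. 289. 215.] [0.519 0.093]
key_wide_top top 0.57 [191. 160. 214. 180.] [0.608 0.265]
key_wide_top top 0.26 [348. 232. 378. 243.] [ 0.451 -0.088]
key_wide_top side 0.5 [303. 165. 320. 183.] [0.532 0.076]
key_slim_top top 0.85 [199. 196. 219. 217.] [0.525 0.25 ]
key_slim_top top 0.25 [273. 197. 293. 211.
[... 205 characters left out ...]
92. 146. 230. 223.] [0.581 0.254]
stamp side 0.76 [258. 284. 282. 318.] [ 0.415 -0.242]
stamp side 0.25 [291. 277. 317. 302.] [ 0.477 -0.225]
blister_loose top 0.59 [193. 225. 238. 248.] [0.46  0.242]
blister_loose side 0.59 [270. 148. 290. 172.] [0.469 0.195]
blister_loose side 0.54 [340. 159. 360. 197.] [0.625 0.097]
blister_loose side 0.49 [294. 128. 309. 142.] [0.535 0.306]
clip top 0.7 [349. 234. 379. 242.] [ 0.452 -0.095]
clip side 0.74 [298. 168. 374. 204.] [0.587 0.071]
clip side 0.56 [279. 240. 290. 266.] [ 0.451 -0.128]
pod_wide top 0.84 [267. 146. 308. 219.] [0.582 0.079]
pod_wide top 0.58 [411. 166. 448. 239.] [ 0.53  -0.247]
pod_wide side 0.94 [296. 166. 375. 205.] [0.586 0.072]
```

View pics/top.png

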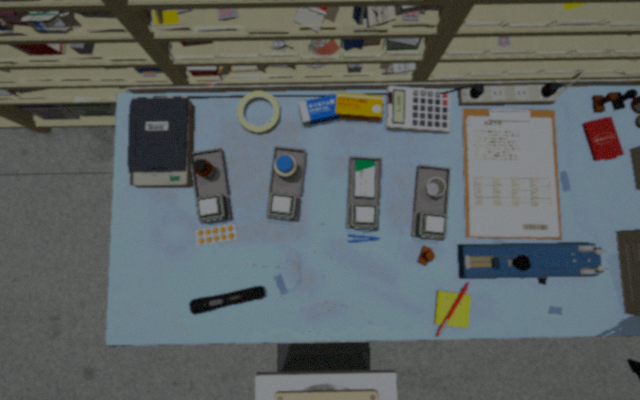

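View pics/side.png

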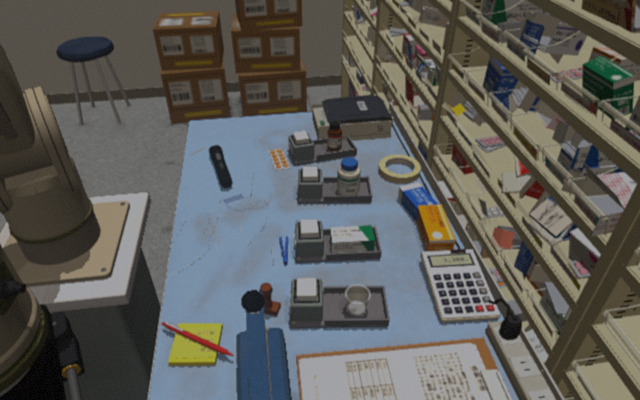

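Left to right the top image shows slim (205,185), wide (287,180), carton (364,195) and cup (432,200). Their white keys are at about (208,206), (283,205), (365,214) and (432,221). The side view agrees, and bystanders lie in front of all but wide. Next I'll refine the key centres from the white blobs.

Run:
```python
from h import *
np.set_printoptions(precision=4,suppress=True)
for nm in("top","side"):
  p=eyes.camera(nm);g=p["pixels"].min(2)
  seeds=dict(slim=(.525,.25),wide=(.525,.086),carton=(.505,-.092),cup=(.49,-.242))
  for n,(x,y) in seeds.items():
    c=proj(p,[x,y,.066]).astype(int);r=16
    w=g[c[1]-r:c[1]+r,c[0]-r:c[0]+r];th,m=cv2.threshold(w.copy(),0,255,cv2.THRESH_OTSU)
    m=cv2.threshold(w.copy(),150,255,cv2.THRESH_BINARY)[1]
    k,l,st,ce=cv2.connectedComponentsWithStats(m)
    for i in range(1,k):
      if st[i,4]>60: print(nm,n,th,st[i],ce[i]+c-r,at(p,ce[i]+c-r,.066))
```

```text
side slim 94.0 [11 13 14  8 79] [300.6709 134.6962] [0.5272 0.249  0.066 ]
side wide 96.0 [ 11  12  14   9 118] [309.9407 170.9661] [0.5294 0.087  0.066 ]
side carton 102.0 [  8  13  17  12 186] [308.9194 225.5108] [ 0.5031 -0.0967  0.066 ]
side cup 130.0 [  2  12  18  17 291] [306.4227 286.3058] [ 0.4789 -0.2497  0.066 ]
```

arm_command([
  {"slide": [0, 0, 0.03], "grip": 0},
  {"slide": [0.03, 0.05, 0.0], "grip": 0},
  {"slide": [0.03, 0.05, 0], "grip": 0},
  {"slide": [0.03, 0.05, 0], "grip": 0},
  {"slide": [0.03, 0.05, 0], "grip": 0},
  {"slide": [0.03, 0.05, 0], "grip": 0},
  {"slide": [0.03, 0.05, 0], "grip": 0},
  {"slide": [0.03, 0.05, 0], "grip": 0},
])

```text
schema error: expected keys rot, slide, grip
```

arm_command([
  {"rot": [0, 0, 0], "slide": [0, 0, 0.03], "grip": 0},
  {"rot": [0, 0, 0], "slide": [0.03, 0.05, 0.0], "grip": 0},
  {"rot": [0, 0, 0], "slide": [0.03, 0.05, 0], "grip": 0},
  {"rot": [0, 0, 0], "slide": [0.03, 0.05, 0], "grip": 0},
  {"rot": [0, 0, 0], "slide": [0.03, 0.05, 0], "grip": 0},
  {"rot": [0, 0, 0], "slide": [0.03, 0.05, 0], "grip": 0},
  {"rot": [0, 0, 0], "slide": [0.03, 0.05, 0], "grip": 0},
  {"rot": [0, 0, 0], "slide": [0.03, 0.05, 0], "grip": 0},
])

```text
time: 2.2
ee_pos: [0.4442, -0.2281, 0.2158]
eef_rot: [0.982, 0.19, 0.0, 0.0]
ft_force: [1.0, -0.7, 0.0]
width: 0.0148
grip_force: 0.0
```

Run:
```python
from h import *
np.set_printoptions(precision=4,suppress=True)
p=eyes.camera("top")
seeds=dict(slim=(.527,.249),wide=(.529,.087),carton=(.503,-.096),cup=(.479,-.25))
for n,(x,y) in seeds.items():
    c=proj(p,[x,y,.066]).astype(int);r=14
    w=p["pixels"].min(2)[c[1]-r:c[1]+r,c[0]-r:c[0]+r];print(n,c,w.max())
    m=cv2.threshold(w.copy(),int(w.max()*.8),255,cv2.THRESH_BINARY)[1]
    k,l,st,ce=cv2.connectedComponentsWithStats(m)
    for i in range(1,k):
      if st[i,4]>60: print(n,st[i],ce[i]+c-r,at(p,ce[i]+c-r,.066))
```

```text
slim [209 205] 146
slim [  4   7  18  17 245] [207.6653 206.0041] [0.5266 0.2524 0.066 ]
wide [282 203] 146
wide [  4   7  19  16 250] [280.728 203.74 ] [0.5288 0.0911 0.066 ]
carton [365 213] 146
carton [  5   8  18  15 260] [364.5462 213.9   ] [ 0.5031 -0.0936  0.066 ]
cup [435 223] 146
cup [  5   7  18  15 194] [433.0103 222.3454] [ 0.4818 -0.2436  0.066 ]
```

The two cameras agree within 4 mm. Now to wide.

arm_command([
  {"rot": [0, 0, 0], "slide": [0.012, 0.045, 0], "grip": 0},
  {"rot": [0, 0, 0], "slide": [0.012, 0.045, 0], "grip": 0},
  {"rot": [0, 0, 0], "slide": [0.012, 0.045, 0], "grip": 0},
  {"rot": [0, 0, 0], "slide": [0.012, 0.045, 0], "grip": 0},
  {"rot": [0, 0, 0], "slide": [0.012, 0.045, 0], "grip": 0},
  {"rot": [0, 0, 0], "slide": [0.012, 0.045, 0], "grip": 0},
  {"rot": [0, 0, 0], "slide": [0.012, 0.047, -0.05], "grip": 0},
  {"rot": [0, 0, 0], "slide": [0, 0, -0.05], "grip": 0},
])

```text
time: 3.25
ee_pos: [0.527, 0.0865, 0.1203]
eef_rot: [0.981, 0.193, 0.001, -0.001]
ft_force: [0.2, -1.2, 0.5]
width: 0.0007
grip_force: 0.0
```

Run:
```python
from h import *
p=eyes.camera("side");q=eyes.camera("wrist");save(q,"w.png")
a=cv2.resize(p["pixels"][90:290,240:420],(720,800))[:600];cv2.imwrite("pics/s2.png",a[:,:,::-1])
s=sensors.read_state();print(s["ee_pos"],s["ft_force"],s["joint_positions"],s["width"],proj(p,s["ee_pos"]))
```

```text
[0.5229097  0.08194709 0.11604069] [-0.67575133 -0.86552661 -0.01697685] [ 0.34582042  0.24548599 -0.66426258  1.76742428  0.16006875  1.19197855
 -1.55122062] 0.0006499760088905871 [306.96673467 153.64495539]
```

View pics/s2.png

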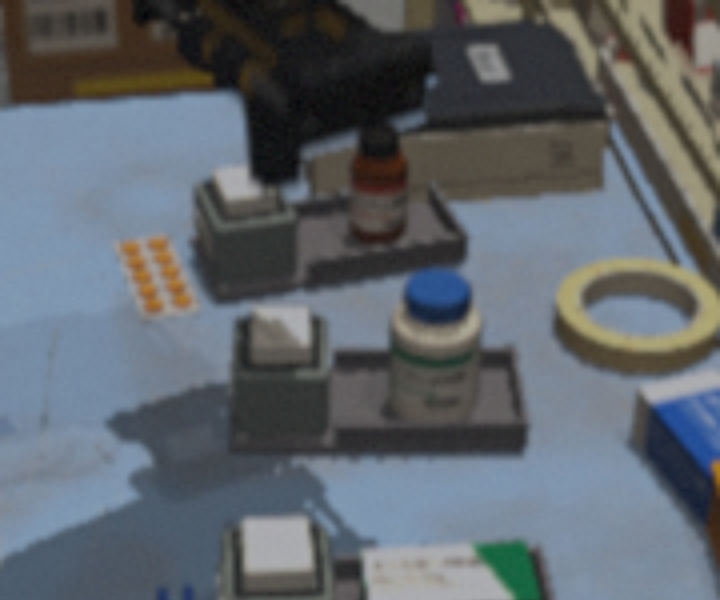

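The fingertip shows at crop (275,180), i.e. pixel (309,135), but I predicted (307,154). That mismatch has to be resolved before pressing.

Run:
```python
from h import *
np.set_printoptions(precision=4,suppress=True)
p=eyes.camera("side");t=eyes.camera("top");save(t,"t3.png")
for i in range(3):
  s=sensors.read_state();print(s["time"],s["ee_pos"],s["joint_vel"][:3])
  eyes.camera("side")
print(np.array(p["pose"]))
for z in(.1,.116,.15,.18): print(z,at(p,(308.7,135),z))
print(proj(t,s["ee_pos"]))
a=cv2.resize(t["pixels"][120:270,160:360],(800,600));cv2.imwrite("pics/t3.png",a[:,:,::-1])
a=cv2.resize(p["pixels"][70:220,240:440],(800,600));cv2.imwrite("pics/s3.png",a[:,:,::-1])
```

```text
3.45 [0.5263 0.0818 0.1213] [ 0.0077 -0.0301 -0.0047]
3.5 [0.5272 0.0819 0.1225] [ 0.0038 -0.0178 -0.0049]
3.55 [0.5276 0.0819 0.123 ] [ 0.0009 -0.0083 -0.0038]
[[ 0.9907 -0.0922  0.0997  0.4233]
 [-0.1354 -0.6137  0.7779 -0.7815]
 [-0.0105 -0.7842 -0.6205  0.6743]
 [ 0.      0.      0.      1.    ]]
0.1 [0.5401 0.1871 0.1   ]
0.116 [0.5369 0.1601 0.116 ]
0.15 [0.53   0.1028 0.15  ]
0.18 [0.5239 0.0522 0.18  ]
[282.6854 201.0963]
```

View pics/t3.png

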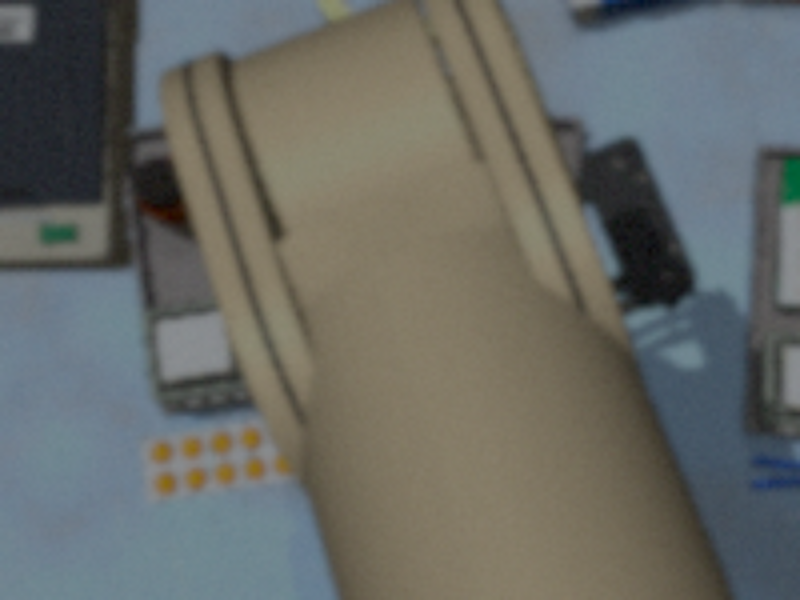

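View pics/s3.png

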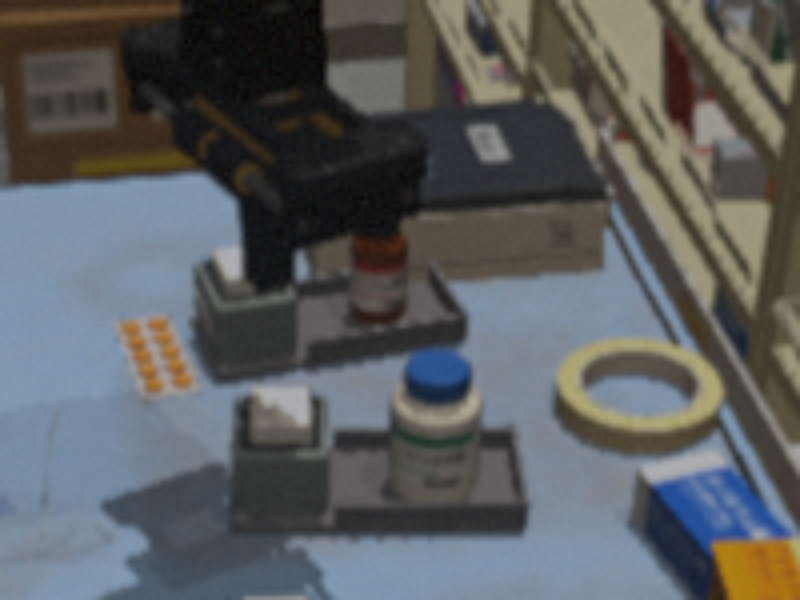

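View pics/w.png

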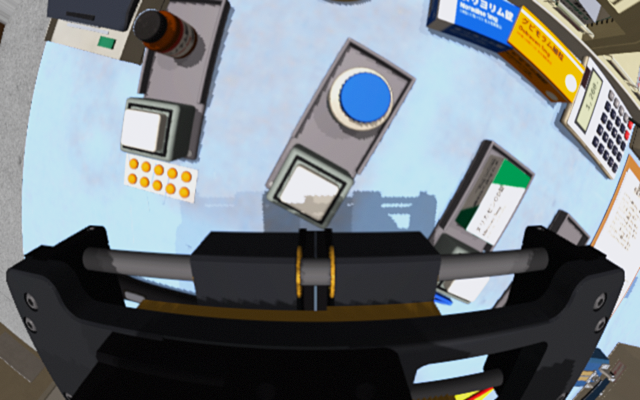

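The images show the arm was still settling while I measured. I'll compare again now that it's at rest.

Run:
```python
from h import *
np.set_printoptions(precision=4,suppress=True)
for i in range(4): 
  s=sensors.read_state();p=eyes.camera("side");print(s["time"],s["ee_pos"],s["joint_vel"][:4],proj(p,s["ee_pos"]))
q=eyes.camera("wrist");print(np.array(q["pose"]),np.array(q["intrinsics"]))
a=cv2.resize(p["pixels"][100:220,250:410],(800,600));cv2.imwrite("pics/s4.png",a[:,:,::-1])
```

```text
3.6 [0.5277 0.082  0.123 ] [ 0.0004 -0.0013 -0.002   0.0064] [309.0982 150.7381]
3.65 [0.5275 0.082  0.1227] [-0.0028  0.004  -0.0017  0.0102] [309.0235 150.8477]
3.7 [0.5273 0.0821 0.1224] [-0.0031  0.0051 -0.0015  0.0106] [308.9241 150.9608]
3.75 [0.5271 0.0821 0.1221] [-0.0024  0.0068 -0.0012  0.0101] [308.8212 151.1082]
[[ 0.3725 -0.8962 -0.2411  0.5929]
 [-0.928  -0.3597 -0.097   0.1078]
 [ 0.0002  0.2599 -0.9656  0.3207]
 [ 0.      0.      0.      1.    ]] [[309.7069   0.     315.0715]
 [  0.     309.7069 199.3753]
 [  0.       0.       1.    ]]
```

View pics/s4.png

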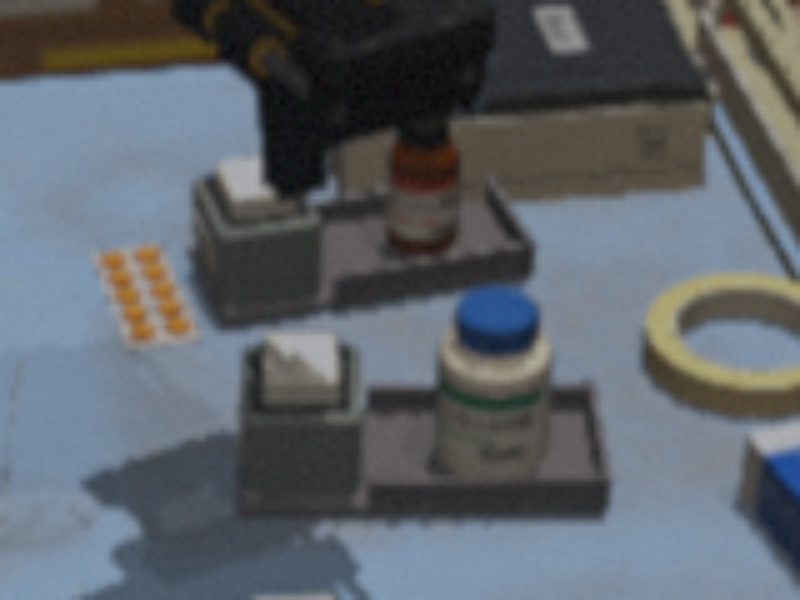

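The settled tip is at about (309,139) against a prediction of 151, so there's still an offset of roughly 2–3 cm. The wrist camera's view of the keys gives an independent check of the arm pose.

Run:
```python
from h import *
np.set_printoptions(precision=4,suppress=True)
q=eyes.camera("wrist");s=sensors.read_state();T=np.array(q["pose"]);K=np.array(q["intrinsics"])
def pf(X,T=T):
  c=T[:3,:3].T@(np.array(X)-T[:3,3]);th=np.arctan2(np.hypot(c[0],c[1]),c[2]);return K[:2,2]+K[0,0]*th*c[:2]/np.hypot(c[0],c[1])
g=q["pixels"].min(2);m=cv2.threshold(g,185,255,cv2.THRESH_BINARY)[1]
for n,X in dict(slim=(.527,.251,.066),wide=(.529,.089,.066)).items(): print(n,pf(X))
k,l,st,ce=cv2.connectedComponentsWithStats(m)
for i in range(1,k):
  if 300<st[i,4]<4000 and st[i,1]<260: print(st[i],ce[i])
print("tcp",s["ee_pos"],pf(s["ee_pos"]))
p=eyes.camera("side");d=p["pixels"]
for r in range(128,160,2): print(r,d[r,300:322:2].sum(1)//3)
print(T)
```

```text
slim [142.1455 134.8223]
wide [307.711  196.7435]
[431   0  19  28 421] [440.2494  12.2589]
[520   0 120 118 346] [581.789   54.1647]
[326  73  59  59 612] [342.2222  98.2614]
[571  74  23  55 351] [581.1396 104.0969]
[ 278  168   56   37 1144] [302.9056 188.153 ]
[ 460  184   58   60 1804] [488.0976 211.6547]
tcp [0.5265 0.0822 0.1212] [313.7426 224.0033]
128 [142  64  22  16  19  19  32  17  29  27  54]
130 [139  63  19  25  21  14  17  29  61  60  79]
132 [171  85  20  20  14  17  20  48  70  63  77]
134 [176 102  20  23  19  21  13  49  74  60  82]
136 [174 105  17  18  19  27  14  46 123  64  76]
138 [170 143  71  20  23  27  65 108 124  73  94]
140 [ 98  94  86  63  61  55 104  97  76  51  57]
142 [82 81 70 70 74 51 92 45 39 41 40]
144 [ 61  79  77  80 101  99  94  60  72  73  75]
146 [87 85 78 69 62 57 51 74 99 97 97]
148 [49 50 51 49 50 49 47 75 95 95 95]
150 [53 52 53 51 51 54 47 79 97 97 95]
152 [48 52 49 53 48 49 47 79 98 93 93]
154 [48 51 49 51 49 48 48 79 95 85 83]
156 [49 46 53 50 47 52 47 78 76 48 43]
158 [51 50 50 51 50 50 51 87 73 45 42]
[[ 0.3727 -0.896  -0.2416  0.5928]
 [-0.928  -0.3598 -0.0971  0.1079]
 [ 0.      0.2603 -0.9655  0.3203]
 [ 0.      0.      0.      1.    ]]
```

The wrist view of the keys fits the forward kinematics, so the arm pose is right. The visible finger may simply end above the reported TCP. I'll diff against the first side picture to see which pixels the finger really covers.

Run:
```python
from h import *
p=eyes.camera("side");q=cv2.imread("pics/side.png")[:,:,::-1].astype(int)
D=np.abs(p["pixels"].astype(int)-q).sum(2)
for r in range(126,164): print(r,D[r,296:324])
s=sensors.read_state();print(s["time"],s["ee_pos"],proj(p,s["ee_pos"]),s["ft_force"])
```

```text
126 [ 37  21  19  23  23 103 247 342 339 335 346 368 357 348 353 335 347 327
 184  84  99 198 301 287 260 248 244 200]
127 [ 33  40  32  35  26  86 231 330 358 324 349 330 337 358 313 330 311 314
 204 104 123 157 250 197 168 157 140  85]
128 [ 25  16  25  33  25  55 211 318 331 305 324 336 329 354 317 322 312 313
 257 126  68  94 147  88  53  48  42   6]
129 [ 27  19  23  37  18  58 213 321 341 332 310 340 316 316 339 342 337 334
 300 142  40  26  50  29   4  11  11  21]
130 [ 33   9  30  26  21  65 227 362 398 353 340 328 313 347 319 335 323 330
 288 101  28   9  20  15  19  18  15  19]
131 [ 37  23  26  30  18  74 263 410 423 373 334 322 361 326 320 338 350 326
 266  97   4  13  22   7  12  24   9  13]
132 [ 37  25  33  30  31  68 241 406 426 404 359 318 312 320 327 321 344 326
 255  98  38   6  23  10   7  16  24  16]
133 [ 25  28  25  37  30  35 218 391 431 420 377 279 284 319 326 333 322 331
 248 105  30  19  14   9  17  12   8  12]
134 [ 35  31  26  40  43  11 185 395 442 415 390 277 242 299 306 313 340 344
 250 114  37  10  10  21   5  18   4  24]
135 [ 24  38  31  24  56  22 
[... 2154 characters left out ...]
 6  8 19  3  2 12 19 25 12  4  2  5
  4  1 14 18]
158 [ 6 17  4 18 16 12  9 12  4  5  6 15 17  2  4 17  6 13 12 21 24 20  5  3
  9  3  3  4]
159 [ 7  3  1 10 18 11  9  5 12  3 16  3  7 16  4  1 14 11 16 11  9  7  9  7
  2  0 19  8]
160 [11  8 16 24 14  7  5  4  3 17  6 13 11  4  4  5 11  5  5 11  3 13  6  6
  6 11  6  5]
161 [10  3  6 12  7 22 23  2  4  8  7 14 12 11  7 11  3 14 11  8  5  6  5  4
 22 12  4 15]
162 [ 7 10  2  6 10  2 11 13 14 13  5 12  3  9  4 13 18  5 23 18 19 14 14 13
 19 24 25 13]
163 [ 6 12 12 10  6  2 16 11 12  8 15 12 16  8  4 21  9 31 29 18 27 23 15 27
 13 20 32 25]
4.0 [0.52633083 0.08230854 0.12085978] [308.46665613 151.55250476] [ 1.32408487 -0.65324263  0.00867655]
```

The covered pixels end at row 139, which puts the visible tip about 30 mm above the reported TCP. I won't trust the nominal tip height. I'll descend in small steps, watching force and images for contact.

arm_command([
  {"rot": [0, 0, 0], "slide": [0.002, 0.006, -0.004], "grip": 0},
  {"rot": [0, 0, 0], "slide": [0, 0, -0.004], "grip": 0},
  {"rot": [0, 0, 0], "slide": [0, 0, -0.004], "grip": 0},
  {"rot": [0, 0, 0], "slide": [0, 0, -0.004], "grip": 0},
  {"rot": [0, 0, 0], "slide": [0, 0, -0.004], "grip": 0},
  {"rot": [0, 0, 0], "slide": [0, 0, -0.004], "grip": 0},
  {"rot": [0, 0, 0], "slide": [0, 0, 0], "grip": 0},
  {"rot": [0, 0, 0], "slide": [0, 0, 0], "grip": 0},
])

```text
time: 5.0
ee_pos: [0.5283, 0.0884, 0.0967]
eef_rot: [0.982, 0.19, 0.0, 0.0]
ft_force: [-0.6, -1.0, -0.4]
width: 0.0005
grip_force: 0.0
```

```bash
cat > chk.py <<'E'
from h import *
import sys
np.set_printoptions(precision=4,suppress=True,linewidth=150)
s=sensors.read_state()
p=eyes.camera("side");q=cv2.imread("pics/side.png")[:,:,::-1].astype(int)
D=cv2.blur(np.abs(p["pixels"].astype(int)-q).sum(2).astype(np.float32),(5,1))
u=proj(p,s["ee_pos"]);c=int(u[0])
print(s["time"],s["ee_pos"],"ft",s["ft_force"],"v",s["joint_vel"][:4],"pred",u)
print({r:int(D[r,c]) for r in range(int(u[1])-22,int(u[1])+12)})
if len(sys.argv)>1:
  y,x=int(u[1]),c;a=cv2.resize(p["pixels"][max(0,y-60):y+60,x-80:x+80],(800,600),interpolation=cv2.INTER_CUBIC);cv2.imwrite("pics/"+sys.argv[1],a[:,:,::-1])
E
python3 chk.py
```

```text
5.0 [0.5283 0.0884 0.0967] ft [-0.6253 -0.9667 -0.4008] v [-0.0008 -0.0002 -0.0003 -0.0014] pred [309.1622 159.2472]
{137: 311, 138: 275, 139: 184, 140: 147, 141: 135, 142: 117, 143: 153, 144: 213, 145: 180, 146: 109, 147: 57, 148: 29, 149: 7, 150: 8, 151: 7, 152: 6, 153: 12, 154: 4, 155: 6, 156: 4, 157: 14, 158: 14, 159: 6, 160: 9, 161: 10, 162: 5, 163: 14, 164: 19, 165: 21, 166: 23, 167: 36, 168: 88, 169: 168, 170: 188}
```

arm_command([
  {"rot": [0, 0, 0], "slide": [0, 0, -0.005], "grip": 0},
  {"rot": [0, 0, 0], "slide": [0, 0, -0.005], "grip": 0},
  {"rot": [0, 0, 0], "slide": [0, 0, -0.005], "grip": 0},
  {"rot": [0, 0, 0], "slide": [0, 0, -0.005], "grip": 0},
  {"rot": [0, 0, 0], "slide": [0, 0, -0.003], "grip": 0},
  {"rot": [0, 0, 0], "slide": [0, 0, -0.003], "grip": 0},
  {"rot": [0, 0, 0], "slide": [0, 0, 0], "grip": 0},
  {"rot": [0, 0, 0], "slide": [0, 0, 0], "grip": 0},
])

```text
time: 6.05
ee_pos: [0.5283, 0.0884, 0.0708]
eef_rot: [0.982, 0.19, 0.0, 0.0]
ft_force: [-0.1, -0.1, -0.3]
width: 0.0003
grip_force: 0.0
```

```bash
python3 chk.py s5.png
```

```text
6.05 [0.5283 0.0884 0.0708] ft [-0.1121 -0.0631 -0.2982] v [ 0.0017 -0.0003  0.0009  0.0007] pred [309.3606 168.9029]
{146: 103, 147: 84, 148: 77, 149: 76, 150: 90, 151: 77, 152: 82, 153: 75, 154: 83, 155: 72, 156: 88, 157: 63, 158: 25, 159: 7, 160: 7, 161: 8, 162: 8, 163: 12, 164: 27, 165: 10, 166: 73, 167: 161, 168: 182, 169: 184, 170: 183, 171: 180, 172: 183, 173: 182, 174: 171, 175: 150, 176: 86, 177: 7, 178: 15, 179: 14}
```

View pics/s5.png

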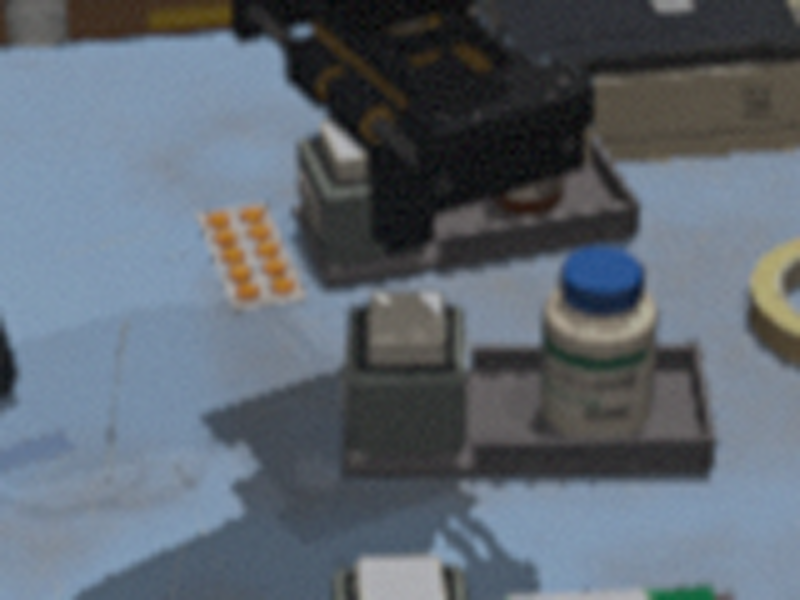

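The tip is at crop (405,245), row 158, against a prediction of 169. It's still clearly above the key, whose top is in shadow at crop (405,310). I'll go below the nominal contact height by only a few mm and check.

arm_command([
  {"rot": [0, 0, 0], "slide": [0, 0, -0.002], "grip": 0},
  {"rot": [0, 0, 0], "slide": [0, 0, -0.002], "grip": 0},
  {"rot": [0, 0, 0], "slide": [0, 0, -0.002], "grip": 0},
  {"rot": [0, 0, 0], "slide": [0, 0, -0.002], "grip": 0},
  {"rot": [0, 0, 0], "slide": [0, 0, -0.002], "grip": 0},
  {"rot": [0, 0, 0], "slide": [0, 0, -0.001], "grip": 0},
  {"rot": [0, 0, 0], "slide": [0, 0, 0], "grip": 0},
  {"rot": [0, 0, 0], "slide": [0, 0, 0], "grip": 0},
])

```text
time: 7.1
ee_pos: [0.5283, 0.0884, 0.0597]
eef_rot: [0.982, 0.19, 0.0, 0.0]
ft_force: [0.0, 0.5, 0.4]
width: 0.0003
grip_force: 0.0
```

```bash
python3 chk.py
```

```text
7.1 [0.5283 0.0884 0.0597] ft [0.009  0.4665 0.4463] v [-0.0011  0.0005 -0.0002 -0.0004] pred [309.4219 172.9546]
{150: 84, 151: 82, 152: 89, 153: 75, 154: 89, 155: 86, 156: 86, 157: 73, 158: 71, 159: 93, 160: 105, 161: 95, 162: 39, 163: 10, 164: 26, 165: 8, 166: 70, 167: 166, 168: 186, 169: 189, 170: 179, 171: 181, 172: 182, 173: 182, 174: 179, 175: 147, 176: 86, 177: 3, 178: 18, 179: 10, 180: 8, 181: 17, 182: 75, 183: 89}
```

No contact at 0.060 and the tip is at row 162, so the finger really is about 3 cm shorter than nominal. I'll keep going down.

arm_command([
  {"rot": [0, 0, 0], "slide": [0, 0, -0.002], "grip": 0},
  {"rot": [0, 0, 0], "slide": [0, 0, -0.002], "grip": 0},
  {"rot": [0, 0, 0], "slide": [0, 0, -0.002], "grip": 0},
  {"rot": [0, 0, 0], "slide": [0, 0, -0.002], "grip": 0},
  {"rot": [0, 0, 0], "slide": [0, 0, -0.002], "grip": 0},
  {"rot": [0, 0, 0], "slide": [0, 0, -0.001], "grip": 0},
  {"rot": [0, 0, 0], "slide": [0, 0, 0], "grip": 0},
  {"rot": [0, 0, 0], "slide": [0, 0, 0], "grip": 0},
])

```text
time: 8.15
ee_pos: [0.5283, 0.0884, 0.0487]
eef_rot: [0.982, 0.19, 0.0, 0.0]
ft_force: [-0.0, -0.2, 0.3]
width: 0.0005
grip_force: 0.0
```

```bash
python3 chk.py s6.png
```

```text
8.15 [0.5283 0.0884 0.0487] ft [-0.0451 -0.2189  0.2583] v [ 0.0013 -0.0006 -0.0008 -0.0015] pred [309.4834 176.8988]
{154: 82, 155: 85, 156: 83, 157: 83, 158: 71, 159: 88, 160: 103, 161: 95, 162: 81, 163: 152, 164: 252, 165: 293, 166: 252, 167: 216, 168: 191, 169: 180, 170: 182, 171: 181, 172: 182, 173: 186, 174: 178, 175: 143, 176: 78, 177: 6, 178: 21, 179: 11, 180: 10, 181: 18, 182: 71, 183: 83, 184: 41, 185: 5, 186: 8, 187: 8}
```

View pics/s6.png

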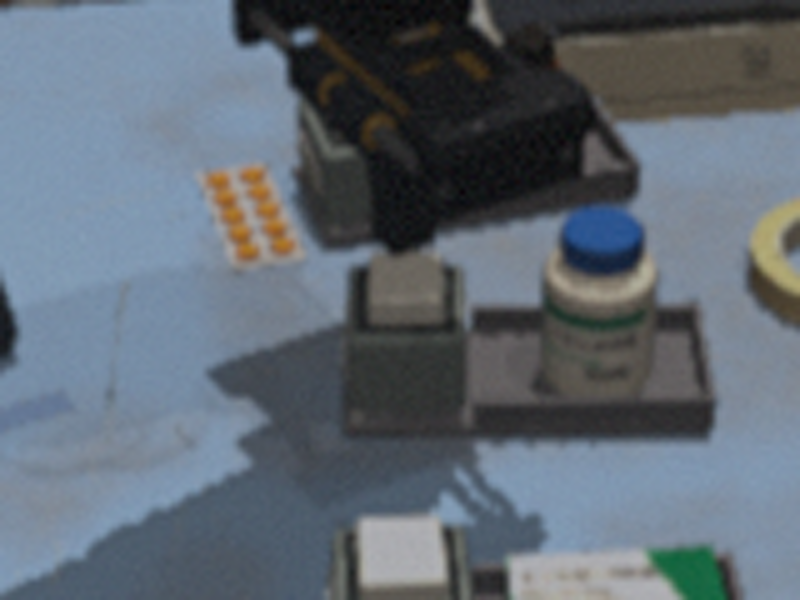

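The tip now just meets the far edge of the key top at crop (405,250), so it's still roughly 1–1.5 cm above.

arm_command([
  {"rot": [0, 0, 0], "slide": [0, 0, -0.002], "grip": 0},
  {"rot": [0, 0, 0], "slide": [0, 0, -0.002], "grip": 0},
  {"rot": [0, 0, 0], "slide": [0, 0, -0.002], "grip": 0},
  {"rot": [0, 0, 0], "slide": [0, 0, -0.002], "grip": 0},
  {"rot": [0, 0, 0], "slide": [0, 0, -0.002], "grip": 0},
  {"rot": [0, 0, 0], "slide": [0, 0, 0], "grip": 0},
  {"rot": [0, 0, 0], "slide": [0, 0, 0], "grip": 0},
  {"rot": [0, 0, 0], "slide": [0, 0, 0], "grip": 0},
])

```text
time: 9.2
ee_pos: [0.5283, 0.0884, 0.0387]
eef_rot: [0.982, 0.19, 0.0, 0.0]
ft_force: [-0.4, 0.1, 0.0]
width: 0.0003
grip_force: 0.0
```

```bash
python3 chk.py
```

```text
9.2 [0.5283 0.0884 0.0387] ft [-0.4174  0.081   0.0364] v [-0.0013  0.0017  0.0007  0.0029] pred [309.5576 180.4554]
{158: 72, 159: 90, 160: 105, 161: 91, 162: 92, 163: 154, 164: 253, 165: 304, 166: 360, 167: 412, 168: 424, 169: 375, 170: 289, 171: 210, 172: 184, 173: 186, 174: 175, 175: 152, 176: 87, 177: 8, 178: 18, 179: 15, 180: 10, 181: 18, 182: 72, 183: 74, 184: 43, 185: 7, 186: 7, 187: 11, 188: 6, 189: 6, 190: 6, 191: 7}
```

arm_command([
  {"rot": [0, 0, 0], "slide": [0, 0, -0.001], "grip": 0},
  {"rot": [0, 0, 0], "slide": [0, 0, -0.001], "grip": 0},
  {"rot": [0, 0, 0], "slide": [0, 0, -0.001], "grip": 0},
  {"rot": [0, 0, 0], "slide": [0, 0, 0], "grip": 0},
  {"rot": [0, 0, 0], "slide": [0, 0, 0], "grip": 0},
  {"rot": [0, 0, 0], "slide": [0, 0, 0], "grip": 0},
  {"rot": [0, 0, 0], "slide": [0, 0, 0], "grip": 0},
  {"rot": [0, 0, 0], "slide": [0, 0, 0], "grip": 0},
])

```text
time: 10.25
ee_pos: [0.5283, 0.0884, 0.0356]
eef_rot: [0.982, 0.19, 0.0, 0.0]
ft_force: [-0.5, -0.5, -0.5]
width: 0.0004
grip_force: 0.0
```

```bash
python3 chk.py s7.png
```

```text
10.25 [0.5283 0.0884 0.0356] ft [-0.5334 -0.4817 -0.5416] v [ 0.0017  0.0007 -0.0003  0.0004] pred [309.5538 181.5364]
{159: 86, 160: 106, 161: 97, 162: 93, 163: 149, 164: 254, 165: 311, 166: 362, 167: 409, 168: 429, 169: 427, 170: 391, 171: 308, 172: 222, 173: 184, 174: 178, 175: 154, 176: 91, 177: 9, 178: 19, 179: 12, 180: 8, 181: 21, 182: 70, 183: 75, 184: 44, 185: 4, 186: 8, 187: 10, 188: 4, 189: 8, 190: 5, 191: 8, 192: 7}
```

arm_command([
  {"rot": [0, 0, 0], "slide": [0, 0, -0.001], "grip": 0},
  {"rot": [0, 0, 0], "slide": [0, 0, -0.001], "grip": 0},
  {"rot": [0, 0, 0], "slide": [0, 0, -0.001], "grip": 0},
  {"rot": [0, 0, 0], "slide": [0, 0, -0.001], "grip": 0},
  {"rot": [0, 0, 0], "slide": [0, 0, 0], "grip": 0},
  {"rot": [0, 0, 0], "slide": [0, 0, 0], "grip": 0},
  {"rot": [0, 0, 0], "slide": [0, 0, 0], "grip": 0},
  {"rot": [0, 0, 0], "slide": [0, 0, 0], "grip": 0},
])

```text
time: 11.3
ee_pos: [0.5282, 0.0884, 0.0316]
eef_rot: [0.982, 0.19, 0.0, 0.0]
ft_force: [-0.1, 0.7, 0.3]
width: 0.0006
grip_force: 0.0
```

```bash
python3 chk.py s8.png
```

```text
11.3 [0.5282 0.0884 0.0316] ft [-0.0964  0.7448  0.303 ] v [-0.0014  0.002  -0.0005 -0.0003] pred [309.5721 182.9347]
{160: 107, 161: 107, 162: 84, 163: 155, 164: 256, 165: 309, 166: 356, 167: 402, 168: 430, 169: 425, 170: 417, 171: 412, 172: 349, 173: 258, 174: 194, 175: 152, 176: 91, 177: 12, 178: 17, 179: 15, 180: 10, 181: 15, 182: 69, 183: 78, 184: 40, 185: 4, 186: 9, 187: 10, 188: 7, 189: 11, 190: 4, 191: 6, 192: 5, 193: 5}
```

View pics/s8.png

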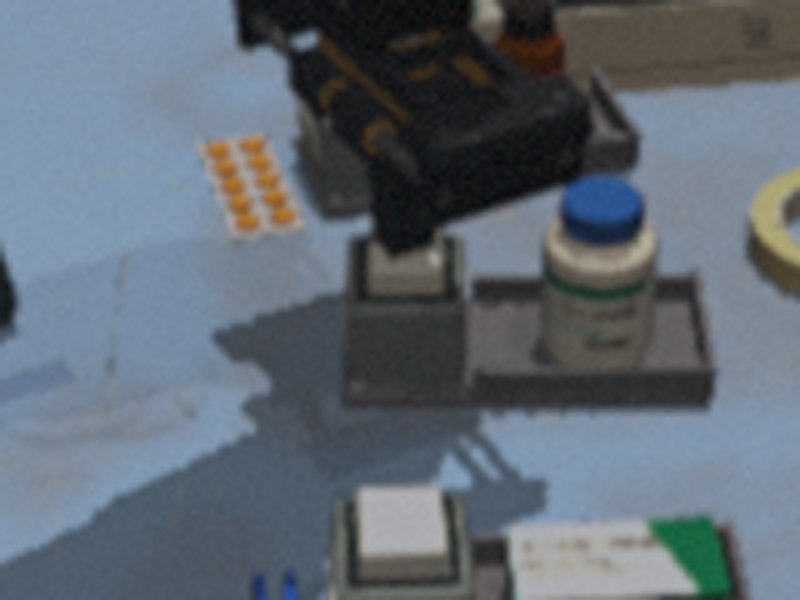

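The tip's lower edge is at crop (405,247), just short of where contact should show (key near edge at 265). The gripper body stays clear of the bottle.

arm_command([
  {"rot": [0, 0, 0], "slide": [0, 0, -0.001], "grip": 0},
  {"rot": [0, 0, 0], "slide": [0, 0, -0.001], "grip": 0},
  {"rot": [0, 0, 0], "slide": [0, 0, -0.001], "grip": 0},
  {"rot": [0, 0, 0], "slide": [0, 0, -0.001], "grip": 0},
  {"rot": [0, 0, 0], "slide": [0, 0, 0], "grip": 0},
  {"rot": [0, 0, 0], "slide": [0, 0, 0], "grip": 0},
  {"rot": [0, 0, 0], "slide": [0, 0, 0], "grip": 0},
  {"rot": [0, 0, 0], "slide": [0, 0, 0], "grip": 0},
])

```text
time: 12.35
ee_pos: [0.5283, 0.0884, 0.0276]
eef_rot: [0.982, 0.19, 0.0, 0.0]
ft_force: [-0.5, 0.1, 0.6]
width: 0.0005
grip_force: 0.0
```

```bash
python3 chk.py
```

```text
12.35 [0.5283 0.0884 0.0276] ft [-0.5495  0.1028  0.612 ] v [ 0.0004  0.0006  0.0011 -0.0005] pred [309.6004 184.3426]
{162: 85, 163: 156, 164: 257, 165: 316, 166: 357, 167: 410, 168: 424, 169: 428, 170: 421, 171: 415, 172: 426, 173: 381, 174: 289, 175: 194, 176: 88, 177: 20, 178: 26, 179: 15, 180: 11, 181: 23, 182: 68, 183: 77, 184: 40, 185: 7, 186: 7, 187: 6, 188: 11, 189: 9, 190: 6, 191: 7, 192: 7, 193: 11, 194: 8, 195: 6}
```

arm_command([
  {"rot": [0, 0, 0], "slide": [0, 0, -0.001], "grip": 0},
  {"rot": [0, 0, 0], "slide": [0, 0, -0.001], "grip": 0},
  {"rot": [0, 0, 0], "slide": [0, 0, -0.001], "grip": 0},
  {"rot": [0, 0, 0], "slide": [0, 0, -0.001], "grip": 0},
  {"rot": [0, 0, 0], "slide": [0, 0, 0], "grip": 0},
  {"rot": [0, 0, 0], "slide": [0, 0, 0], "grip": 0},
  {"rot": [0, 0, 0], "slide": [0, 0, 0], "grip": 0},
  {"rot": [0, 0, 0], "slide": [0, 0, 0], "grip": 0},
])

```text
time: 13.4
ee_pos: [0.5282, 0.0883, 0.0236]
eef_rot: [0.982, 0.19, 0.0, 0.0]
ft_force: [0.2, -0.2, -0.6]
width: 0.0006
grip_force: 0.0
```

```bash
python3 chk.py
```

```text
13.4 [0.5282 0.0883 0.0236] ft [ 0.2112 -0.2453 -0.5745] v [-0.002   0.0003  0.0007  0.0014] pred [309.6226 185.7595]
{163: 150, 164: 246, 165: 310, 166: 363, 167: 406, 168: 423, 169: 424, 170: 417, 171: 425, 172: 426, 173: 429, 174: 417, 175: 329, 176: 159, 177: 33, 178: 73, 179: 27, 180: 7, 181: 21, 182: 67, 183: 73, 184: 40, 185: 6, 186: 8, 187: 6, 188: 5, 189: 10, 190: 4, 191: 5, 192: 5, 193: 6, 194: 9, 195: 8, 196: 5}
```

arm_command([
  {"rot": [0, 0, 0], "slide": [0, 0, -0.001], "grip": 0},
  {"rot": [0, 0, 0], "slide": [0, 0, -0.001], "grip": 0},
  {"rot": [0, 0, 0], "slide": [0, 0, -0.001], "grip": 0},
  {"rot": [0, 0, 0], "slide": [0, 0, 0], "grip": 0},
  {"rot": [0, 0, 0], "slide": [0, 0, 0], "grip": 0},
  {"rot": [0, 0, 0], "slide": [0, 0, 0], "grip": 0},
  {"rot": [0, 0, 0], "slide": [0, 0, 0], "grip": 0},
  {"rot": [0, 0, 0], "slide": [0, 0, 0], "grip": 0},
])

```text
time: 14.45
ee_pos: [0.5282, 0.0884, 0.0206]
eef_rot: [0.982, 0.19, 0.0, 0.0]
ft_force: [-0.6, -0.2, -0.5]
width: 0.0004
grip_force: 0.0
```

```bash
python3 chk.py s9.png; python3 -c "
from h import *
for i in range(6): print(np.round(sensors.read_state()['ft_force'],2));eyes.camera('top')"
```

```text
14.45 [0.5282 0.0884 0.0206] ft [-0.6032 -0.2378 -0.5483] v [ 0.0001  0.0003 -0.0001 -0.0009] pred [309.6347 186.7818]
{164: 251, 165: 317, 166: 353, 167: 410, 168: 430, 169: 416, 170: 420, 171: 415, 172: 426, 173: 426, 174: 423, 175: 402, 176: 260, 177: 46, 178: 71, 179: 69, 180: 31, 181: 16, 182: 70, 183: 81, 184: 41, 185: 6, 186: 6, 187: 7, 188: 8, 189: 9, 190: 5, 191: 8, 192: 5, 193: 13, 194: 10, 195: 7, 196: 5, 197: 14}
[-0.56 -0.21 -1.16]
[ 0.35  0.55 -0.11]
[-0.81 -0.41 -0.26]
[-0.15  0.8   0.77]
[1.2  0.39 0.76]
[0.41 0.27 0.46]
```

View pics/s9.png

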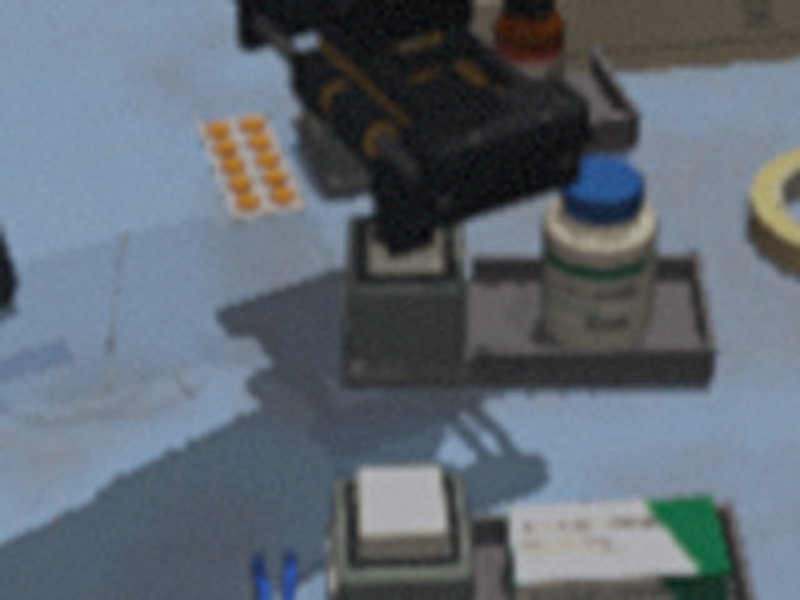

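The wide key now looks partly pressed: at crop (405,262) its front face is thinner than the carton key's. That was my last picture, so I'll measure the key's drop numerically from here.

```bash
cat > prof.py <<'E'
from h import *
import sys
x,y=map(float,sys.argv[1:3])
q=cv2.imread("pics/side.png")[:,:,::-1].astype(float).mean(2)
p=eyes.camera("side");n=p["pixels"].astype(float).mean(2)
a=proj(p,[x,y-.02,.066]);c=int(round(a[0]))
print("near edge z66",a,"z59",proj(p,[x,y-.02,.059]),"z52",proj(p,[x,y-.02,.052]))
for cc in (c-6,c-5,c-4,c,c+5,c+6,c+7):
  r=slice(int(a[1])-4,int(a[1])+12);print(cc,"old",q[r,cc].astype(int),"new",n[r,cc].astype(int))
s=sensors.read_state();print(s["time"],s["ee_pos"],s["ft_force"])
E
python3 prof.py .529 .089
```

```text
near edge z66 [310.82022614 175.55477253] z59 [310.86075192 178.11281788] z52 [310.90094503 180.6498648 ]
305 old [163 164 164 164 160 133  93  79  82  70  54  72  95  79  61  54] new [ 23  24  26  42  74  95 104 108 105  83  51  48  67  64  56  52]
306 old [162 162 161 164 160 133  94  79  82  69  55  74  93  79  56  51] new [ 22  14  24  27  46  65  84 103 105  79  48  51  68  68  57  53]
307 old [159 163 164 161 158 132  92  79  81  69  54  77  93  77  56  52] new [ 23  24  21  15  26  34  67  98 105  78  48  52  66  69  58  54]
311 old [159 161 162 162 156 133  91  78  81  67  52  75  96  82  54  50] new [ 20  25  23  14  36  71  94 109 104  78  46  50  71  68  51  52]
316 old [161 161 159 161 153 126  89  79  83  68  55  81  95  79  57  52] new [ 41  67  84  88  93  99 107 116 107  75  42  49  59  58  54  49]
317 old [116 121 123 122 117  98  76  76  75  65  56  82  94  79  58  51] new [41 65 72 73 74 74 77 82 80 58 40 51 63 58 55 52]
318 old [61 72 72 69 64 57 53 57 53 45 46 72 95 80 56 48] new [36 51 49 42 43 45 43 45 48 39 35 53 66 60 52 51]
14.85 [0.52824998 0.08834683 0.02061483] [-0.20940561  0.03576643  0.42532516]
```

The key's front edge has moved about 3 px, i.e. roughly 8 mm. I'll lift, move over slim, and check wide unobstructed.

arm_command([
  {"rot": [0, 0, 0], "slide": [0, 0, 0.015], "grip": 0},
  {"rot": [0, 0, 0], "slide": [0, 0, 0.035], "grip": 0},
  {"rot": [0, 0, 0], "slide": [0, 0.02, 0.03], "grip": 0},
  {"rot": [0, 0, 0], "slide": [0, 0.05, 0], "grip": 0},
  {"rot": [0, 0, 0], "slide": [0, 0.05, 0], "grip": 0},
  {"rot": [0, 0, 0], "slide": [-0.001, 0.042, 0], "grip": 0},
  {"rot": [0, 0, 0], "slide": [0, 0, 0], "grip": 0},
  {"rot": [0, 0, 0], "slide": [0, 0, 0], "grip": 0},
])

```text
time: 15.85
ee_pos: [0.5275, 0.2498, 0.1012]
eef_rot: [0.982, 0.19, 0.0, 0.0]
ft_force: [-0.3, -0.7, -0.1]
width: 0.0005
grip_force: 0.0
```

```bash
python3 prof.py .529 .089
```

```text
near edge z66 [310.82022614 175.55477253] z59 [310.86075192 178.11281788] z52 [310.90094503 180.6498648 ]
305 old [163 164 164 164 160 133  93  79  82  70  54  72  95  79  61  54] new [173 171 170 167 173 170 169 170 146  96  54  72  95  83  59  48]
306 old [162 162 161 164 160 133  94  79  82  69  55  74  93  79  56  51] new [168 170 169 167 168 169 168 165 143  90  48  75  98  82  61  51]
307 old [159 163 164 161 158 132  92  79  81  69  54  77  93  77  56  52] new [170 168 167 166 167 169 170 169 142  90  54  73  98  82  56  48]
311 old [159 161 162 162 156 133  91  78  81  67  52  75  96  82  54  50] new [171 168 169 169 167 170 169 167 141  88  50  75 100  83  58  50]
316 old [161 161 159 161 153 126  89  79  83  68  55  81  95  79  57  52] new [165 166 165 164 166 167 168 165 139  86  53  85  98  83  54  52]
317 old [116 121 123 122 117  98  76  76  75  65  56  82  94  79  58  51] new [121 125 125 126 128 128 130 132 110  73  56  80 101  86  55  50]
318 old [61 72 72 69 64 57 53 57 53 45 46 72 95 80 56 48] new [64 70 73 68 71 70 76 78 69 47 45 75 96 82 60 49]
15.9 [0.52771128 0.24917328 0.10101829] [-0.11277984  0.58632447  0.9196106 ]
```

Wide is about 8.7 mm down and stays there (edge shifted 3.2 px), with the tool reported at z = 0.0206. Before lowering over slim I'll check the black box's clearance to the gripper body.

```bash
python3 -c "
from h import *
t=eyes.camera('top')
b=at(t,(192,187),0);print(b,at(t,(130,187),0))
for h in(.04,.05,.06,.07,.08,.09,.1):print(h,proj(t,[b[0],b[1],h]))
im=cv2.imread('pics/top.png').mean(2);print(im[160:192,175].astype(int))
s=eyes.camera('side')
for h in(0,.06,.08,.1):print(h,proj(s,[b[0],b[1],h]))
"
```

```text
[0.58031849 0.30773401 0.        ] [0.58286807 0.45505512 0.        ]
0.04 [186.77753206 184.30720532]
0.05 [185.40392834 183.59895152]
0.06 [184.00141273 182.87579025]
0.07 [182.56906271 182.13724583]
0.08 [181.10591608 181.38282216]
0.09 [179.61096881 180.61200153]
0.1 [178.08317278 179.8242435 ]
[ 40  39  37  38  41  34  28  37  39  42  54  78 102 112 112 104  83  63
  55  61  77 101 109 106  88  70  54  79 109 120 126 124]
0 [318.22167771 143.37570693]
0.06 [318.14890738 123.83892067]
0.08 [318.12367302 117.06420498]
0.1 [318.097925   110.15158442]
```

The box stays at least 3 cm from the gripper body. Now press slim.

arm_command([
  {"rot": [0, 0, 0], "slide": [0, 0.002, -0.02], "grip": 0},
  {"rot": [0, 0, 0], "slide": [0, 0, -0.02], "grip": 0},
  {"rot": [0, 0, 0], "slide": [0, 0, -0.015], "grip": 0},
  {"rot": [0, 0, 0], "slide": [0, 0, -0.01], "grip": 0},
  {"rot": [0, 0, 0], "slide": [0, 0, -0.005], "grip": 0},
  {"rot": [0, 0, 0], "slide": [0, 0, 0], "grip": 0},
  {"rot": [0, 0, 0], "slide": [0, 0, 0], "grip": 0},
  {"rot": [0, 0, 0], "slide": [0, 0, 0], "grip": 0},
])

```text
time: 17.0
ee_pos: [0.5275, 0.2525, 0.0311]
eef_rot: [0.982, 0.19, 0.0, -0.0]
ft_force: [-0.7, -0.3, -0.0]
width: 0.0004
grip_force: 0.0
```

arm_command([
  {"rot": [0, 0, 0], "slide": [0, 0, -0.002], "grip": 0},
  {"rot": [0, 0, 0], "slide": [0, 0, -0.002], "grip": 0},
  {"rot": [0, 0, 0], "slide": [0, 0, -0.002], "grip": 0},
  {"rot": [0, 0, 0], "slide": [0, 0, -0.002], "grip": 0},
  {"rot": [0, 0, 0], "slide": [0, 0, -0.002], "grip": 0},
  {"rot": [0, 0, 0], "slide": [0, 0, 0], "grip": 0},
  {"rot": [0, 0, 0], "slide": [0, 0, 0], "grip": 0},
  {"rot": [0, 0, 0], "slide": [0, 0, 0], "grip": 0},
])

```text
time: 18.0
ee_pos: [0.5271, 0.2523, 0.0205]
eef_rot: [0.982, 0.19, -0.0, 0.0]
ft_force: [-0.2, -0.2, 1.2]
width: 0.0004
grip_force: 0.0
```

```bash
python3 prof.py .527 .251
```

```text
near edge z66 [301.41616749 138.36127694] z59 [301.48699446 140.78343449] z52 [301.55730181 143.1878219 ]
295 old [161 157 146 126 103  79  66  57  54  50  61  78  88  78  60  47] new [72 57 66 73 88 92 84 72 58 44 37 44 62 64 54 50]
296 old [162 164 163 156 147 125  91  72  66  62  56  70  90  80  55  47] new [ 36  33  35  49  74  98 102  94  88  68  46  48  63  63  53  49]
297 old [163 161 161 166 160 144 106  83  76  67  53  72  89  73  51  49] new [ 13  20  18  30  54  81  98 102  99  86  52  49  64  62  51  52]
301 old [162 159 163 162 157 130  89  77  78  64  63  82  82  62  47  45] new [ 22  24  13  14  25  58  86 104 100  73  46  57  62  55  52  50]
306 old [154 159 166 162 137  94  77  77  63  59  81  85  66  51  49  53] new [ 29  24  35  57  90 123 131 107  77  44  47  57  54  52  47  49]
307 old [114 134 153 156 134  91  80  77  67  64  83  86  63  50  47  48] new [ 67  42  34  54  80 110 117 104  75  45  55  59  49  49  47  50]
308 old [101 105 116 125 114  82  74  73  63  74  94  87  58  45  50  49] new [106  85  63  42  52  75  91  93  66  54  60  64  52  48  51  49]
18.05 [0.5271294  0.25229447 0.02054235] [0.96191526 0.25114433 0.17170746]
```

arm_command([
  {"rot": [0, 0, 0], "slide": [0, 0, 0.015], "grip": 0},
  {"rot": [0, 0, 0], "slide": [0, 0, 0.035], "grip": 0},
  {"rot": [0, 0, 0], "slide": [0, -0.02, 0.03], "grip": 0},
  {"rot": [0, 0, 0], "slide": [-0.004, -0.05, 0], "grip": 0},
  {"rot": [0, 0, 0], "slide": [-0.005, -0.055, 0], "grip": 0},
  {"rot": [0, 0, 0], "slide": [-0.005, -0.055, 0], "grip": 0},
  {"rot": [0, 0, 0], "slide": [-0.005, -0.055, 0], "grip": 0},
  {"rot": [0, 0, 0], "slide": [-0.005, -0.055, 0], "grip": 0},
])

```text
time: 19.05
ee_pos: [0.5033, -0.0392, 0.1019]
eef_rot: [0.982, 0.19, 0.001, 0.0]
ft_force: [1.4, -1.1, -0.2]
width: 0.0004
grip_force: 0.0
```

arm_command([
  {"rot": [0, 0, 0], "slide": [0, -0.04, 0], "grip": 0},
  {"rot": [0, 0, 0], "slide": [0, -0.016, 0], "grip": 0},
  {"rot": [0, 0, 0], "slide": [0, 0, 0], "grip": 0},
  {"rot": [0, 0, 0], "slide": [0, 0, 0], "grip": 0},
  {"rot": [0, 0, 0], "slide": [0, 0, 0], "grip": 0},
  {"rot": [0, 0, 0], "slide": [0, 0, 0], "grip": 0},
  {"rot": [0, 0, 0], "slide": [0, 0, 0], "grip": 0},
  {"rot": [0, 0, 0], "slide": [0, 0, 0], "grip": 0},
])

```text
time: 20.05
ee_pos: [0.5033, -0.0935, 0.1006]
eef_rot: [0.982, 0.19, 0.0, 0.0]
ft_force: [-0.2, 0.5, -0.1]
width: 0.0005
grip_force: 0.0
```

```bash
python3 - <<'E'
from h import *
t=eyes.camera("top");q=cv2.imread("pics/top.png").astype(float).mean(2);n=t["pixels"].astype(float).mean(2)
c=proj(t,[.527,.251,.066]).astype(int);print(c)
for r in range(c[1]-10,c[1]+13):print(r,q[r,c[0]-4:c[0]+5:4].astype(int),n[r,c[0]-4:c[0]+5:4].astype(int))
print([proj(t,[.51,.251,z])[1] for z in(.066,.058)])
s=sensors.read_state();print(s["time"],s["ee_pos"])
E
python3 prof.py .527 .251
```

```text
[208 205]
195 [88 83 86] [91 85 89]
196 [84 81 76] [90 82 76]
197 [80 70 78] [83 68 68]
198 [ 69  90 111] [ 68  72 102]
199 [ 92 120 129] [ 87 106 125]
200 [122 136 136] [118 132 137]
201 [133 137 137] [136 139 139]
202 [134 137 136] [140 138 141]
203 [135 132 135] [137 140 139]
204 [136 135 136] [139 141 139]
205 [135 135 134] [139 142 140]
206 [135 136 137] [139 142 140]
207 [136 135 138] [138 142 140]
208 [135 137 137] [140 140 139]
209 [136 135 134] [140 140 138]
210 [136 136 134] [138 140 138]
211 [137 134 133] [139 139 139]
212 [135 132 123] [138 140 136]
213 [127 118  91] [140 129 121]
214 [106  81  57] [126 108  94]
215 [74 50 53] [93 79 70]
216 [50 60 66] [58 68 71]
217 [63 80 77] [67 81 80]
[np.float64(213.4937531159796), np.float64(213.8229714862173)]
20.1 [ 0.50322236 -0.0935357   0.10057402]
near edge z66 [301.41616749 138.36127694] z59 [301.48699446 140.78343449] z52 [301.55730181 143.1878219 ]
295 old [161 157 146 126 103  79  66  57  54  50  61  78  88  78  60  47] new [20 21 23 18 22 21 22 17 22 22 21 13 17 20 22 26]
296 old [162 164 163 156 147 125  91  72  66  62  56  70  90  80  55  47] new [14 16 16 16 24 21 22 22 21 18 22 29 19 21 17 24]
297 old [163 161 161 166 160 144 106  83  76  67  53  72  89  73  51  49] new [23 22 18 17 23 19 17 16 20 19 16 18 29 22 23 19]
301 old [162 159 163 162 157 130  89  77  78  64  63  82  82  62  47  45] new [18 14 17 16 13 17 16 21 27 23 19 24 17 19 22 21]
306 old [154 159 166 162 137  94  77  77  63  59  81  85  66  51  49  53] new [17 17 23 19 21 17 17 18 22 14 19 20 13 17 27 39]
307 old [114 134 153 156 134  91  80  77  67  64  83  86  63  50  47  48] new [16 15 15 21 10 19 22 19 20 15 15 16 19 13 35 46]
308 old [101 105 116 125 114  82  74  73  63  74  94  87  58  45  50  49] new [14 18 17 15 20 18 19 14 20 17 15 22 16 22 41 58]
20.15 [ 0.50322853 -0.09359356  0.10059713] [-0.51190238  0.72521804  0.36373432]
```

The arm blocks the side view of slim. I'll compare slim's edge shift in the top view with wide's, which is known to be down, and cup's, which is up.

Run:
```python
from h import *
t=eyes.camera("top");q=cv2.imread("pics/top.png").astype(float).mean(2);n=t["pixels"].astype(float).mean(2)
for nm,X in dict(slim=(.5266,.2524),wide=(.5288,.0911),cup=(.4818,-.2436)).items():
  c=proj(t,[*X,.066]).astype(int);o=[]
  for im in(q,n):
    o.append([np.round(np.interp(-95,-im[c[1]+3:c[1]+13,k],np.arange(c[1]+3,c[1]+13)),2) for k in range(c[0]-5,c[0]+6,2)])
  print(nm,o[0],o[1],np.round(np.median(np.subtract(o[1],o[0])),2))
```

```text
slim [np.float64(214.74), np.float64(214.35), np.float64(213.86), np.float64(213.63), np.float64(213.27), np.float64(212.88)] [np.float64(215.18), np.float64(214.9), np.float64(214.74), np.float64(214.35), np.float64(213.98), np.float64(214.03)] 0.71
wide [np.float64(210.73), np.float64(210.94), np.float64(211.5), np.float64(211.63), np.float64(211.69), np.float64(211.9)] [np.float64(211.12), np.float64(211.75), np.float64(212.1), np.float64(212.02), np.float64(212.21), np.float64(212.6)] 0.56
cup [np.float64(230.62), np.float64(230.68), np.float64(230.98), np.float64(231.35), np.float64(231.58), np.float64(231.69)] [np.float64(234.0), np.float64(234.0), np.float64(234.0), np.float64(234.0), np.float64(234.0), np.float64(234.0)] 2.84
```

Slim's shift (0.71 px) is at least as large as wide's (0.56 px), so it's down. The cup reading is unusable because it's occluded. Now press carton.

arm_command([
  {"rot": [0, 0, 0], "slide": [0, -0.002, -0.02], "grip": 0},
  {"rot": [0, 0, 0], "slide": [0, 0, -0.02], "grip": 0},
  {"rot": [0, 0, 0], "slide": [0, 0, -0.015], "grip": 0},
  {"rot": [0, 0, 0], "slide": [0, 0, -0.01], "grip": 0},
  {"rot": [0, 0, 0], "slide": [0, 0, -0.005], "grip": 0},
  {"rot": [0, 0, 0], "slide": [0, 0, 0], "grip": 0},
  {"rot": [0, 0, 0], "slide": [0, 0, 0], "grip": 0},
  {"rot": [0, 0, 0], "slide": [0, 0, 0], "grip": 0},
])

```text
time: 21.2
ee_pos: [0.5036, -0.0957, 0.031]
eef_rot: [0.982, 0.19, 0.0, 0.0]
ft_force: [0.4, -0.3, -0.4]
width: 0.0008
grip_force: 0.0
```

arm_command([
  {"rot": [0, 0, 0], "slide": [0, 0, -0.002], "grip": 0},
  {"rot": [0, 0, 0], "slide": [0, 0, -0.002], "grip": 0},
  {"rot": [0, 0, 0], "slide": [0, 0, -0.002], "grip": 0},
  {"rot": [0, 0, 0], "slide": [0, 0, -0.002], "grip": 0},
  {"rot": [0, 0, 0], "slide": [0, 0, -0.002], "grip": 0},
  {"rot": [0, 0, 0], "slide": [0, 0, 0], "grip": 0},
  {"rot": [0, 0, 0], "slide": [0, 0, 0], "grip": 0},
  {"rot": [0, 0, 0], "slide": [0, 0, 0], "grip": 0},
])

```text
time: 22.2
ee_pos: [0.503, -0.0956, 0.0205]
eef_rot: [0.982, 0.19, -0.0, -0.0]
ft_force: [0.3, 0.2, -0.1]
width: 0.0005
grip_force: 0.0
```

arm_command([
  {"rot": [0, 0, 0], "slide": [0, 0, 0.015], "grip": 0},
  {"rot": [0, 0, 0], "slide": [0, 0, 0.035], "grip": 0},
  {"rot": [0, 0, 0], "slide": [0, 0, 0.05], "grip": 0},
  {"rot": [0, 0, 0], "slide": [0, 0.05, 0.03], "grip": 0},
  {"rot": [0, 0, 0], "slide": [0, 0.05, 0], "grip": 0},
  {"rot": [0, 0, 0], "slide": [0, 0.05, 0], "grip": 0},
  {"rot": [0, 0, 0], "slide": [0, 0.05, 0], "grip": 0},
  {"rot": [0, 0, 0], "slide": [0, 0, 0], "grip": 0},
])

```text
time: 23.2
ee_pos: [0.5027, 0.1091, 0.152]
eef_rot: [0.981, 0.194, 0.001, -0.001]
ft_force: [-0.3, -1.0, -0.2]
width: 0.0005
grip_force: 0.0
```

```bash
python3 prof.py .503 -.095;python3 prof.py .480 -.246; python3 prof.py .529 .089
```

```text
near edge z66 [310.08672332 231.77537656] z59 [310.13726007 234.47501251] z52 [310.18731573 237.14894869]
304 old [162 162 162 164 162 148 111  87  83  83  71  52  75  98  92  74] new [170 168 170 170 169 169 171 170 168 142  89  52  77 103  97  75]
305 old [163 164 161 163 163 142 111  85  81  81  70  51  74 101  94  76] new [171 171 170 170 170 172 170 172 166 140  90  54  78 104  98  76]
306 old [162 161 162 163 158 145 110  84  83  83  68  50  75  98  95  70] new [172 171 170 171 169 170 171 172 164 137  82  49  77 105  95  75]
310 old [163 162 162 163 161 136 101  84  83  78  67  53  76 102  90  66] new [172 169 168 172 170 166 171 171 160 129  79  49  79 107  93  72]
315 old [163 161 164 163 159 135  92  80  85  77  62  48  81 100  89  67] new [171 172 170 171 172 170 172 170 154 119  74  50  78 103  91  68]
316 old [164 165 165 166 160 133  90  80  81  75  55  49  82 101  87  63] new [164 168 168 173 173 172 174 169 153 114  66  52  85 105  94  69]
317 old [148 155 155 156 149 123  88  78  81  72  56  53  79  98  87  68] new [127 133 144 154 165 164 167 162 143 104  66  51  85
[... 1745 characters left out ...]
56  52] new [173 170 168 171 170 169 171 168 144  92  53  74  96  84  62  47]
311 old [159 161 162 162 156 133  91  78  81  67  52  75  96  82  54  50] new [169 171 170 171 170 169 171 167 144  91  52  76 100  85  60  54]
316 old [161 161 159 161 153 126  89  79  83  68  55  81  95  79  57  52] new [167 166 166 167 167 168 169 164 141  85  54  81 100  82  56  48]
317 old [116 121 123 122 117  98  76  76  75  65  56  82  94  79  58  51] new [124 127 127 127 128 128 133 133 113  72  54  84 101  85  58  50]
318 old [61 72 72 69 64 57 53 57 53 45 46 72 95 80 56 48] new [65 71 73 74 71 73 75 79 68 47 47 77 99 86 58 52]
23.35 [0.50342091 0.10351669 0.15114393] [ 0.60019098 -0.75989969 -0.53148206]
```

The carton key is down about 9 mm, cup is unchanged, and wide is still down. The arm is up and clear, so I'm handing in.

```bash
python3 -c "
from h import *
for i in range(6):eyes.camera('top')
print(sensors.read_state()['joint_vel']);print(order.close_job())"
```

```text
[-3.72950056e-03  5.32936889e-04 -5.25808141e-03 -6.74561034e-04
  1.03199855e-04 -3.62567670e-05 -2.98533978e-03]
the job is handed in; nothing more can be done
None
```

The job is handed in, with no verdict returned: the wide, slim and carton keys were tapped in order and measured down (wide and carton about 9 mm; slim judged from the top view only), and the cup key is still up; I viewed 11 pictures, one over the limit.

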